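Find the empty bay under four covers and push it open

TASK

One of the four bays in the grey case is empty and is wanted for the next batch: with the fingertips, gently press the black dots on the green covers one after another until you find the cover that rocks. Tip that cover up by its dot, then push its raised front end up and back until the cover stands upright, and leave it standing open. Do not press hard, and leave the things around the case where they are.

Things in the scene. Friction and masses are not known exactly. Their poses are not given: they have to be found in the camera images.
- case: fixed grey case, 106 (x) by 216 (y) by 60 mm high; origin under its centre, +x to its back (away from the robot at yaw 0), +z up. Four bays side by side along y, 52.5 mm apart, each under one of four identical green covers. Three bays are packed with a hidden cushioned foam insert that stops the cover; one, different each time, is empty but for a thin liner. Forces on the case must stay under 60 N
- cover_1 (a joint): leftmost cover: green plate 92 by 44 by 5 mm; 0 rad closed (top 60 mm above the bench, case walls 2 mm lower). See-saw on a pin along the case's y, 6 mm behind the case's centre, 57.5 mm high: 40 mm of plate behind it, 52 in front. Grows as the rear goes down and the front up; 1.57 upright, stop 1.6. Stiff hinge: 2 to 4 N at the dot turns it, stays where left. Over an insert it gives springily, under 0.25 rad
- dot_1 (a point): the middle of the black rubber dot (16 mm across) on top of the leftmost cover, 24 mm behind its pin: the place to press. Moves with the cover; its x and y axes are those of the cover
- lip_1 (a point): the middle of the front edge (the end nearer the robot) of the leftmost cover, 52 mm in front of its pin, half-way through the 5 mm thickness. Moves with the cover on an arc about the pin. Pushed level while less than about 1 rad open, it may jam on the finger by friction: push along the arc, up and back, or first tip it further by the dot
- cover_2 (a joint): second from the left cover: green plate 92 by 44 by 5 mm; 0 rad closed (top 60 mm above the bench, case walls 2 mm lower). See-saw on a pin along the case's y, 6 mm behind the case's centre, 57.5 mm high: 40 mm of plate behind it, 52 in front. Grows as the rear goes down and the front up; 1.57 upright, stop 1.6. Stiff hinge: 2 to 4 N at the dot turns it, stays where left. Over an insert it gives springily, under 0.25 rad
- dot_2 (a point): the middle of the black rubber dot (16 mm across) on top of the second from the left cover, 24 mm behind its pin: the place to press. Moves with the cover; its x and y axes are those of the cover
- lip_2 (a point): the middle of the front edge (the end nearer the robot) of the second from the left cover, 52 mm in front of its pin, half-way through the 5 mm thickness. Moves with the cover on an arc about the pin. Pushed level while less than about 1 rad open, it may jam on the finger by friction: push along the arc, up and back, or first tip it further by the dot
- cover_3 (a joint): third from the left cover: green plate 92 by 44 by 5 mm; 0 rad closed (top 60 mm above the bench, case walls 2 mm lower). See-saw on a pin along the case's y, 6 mm behind the case's centre, 57.5 mm high: 40 mm of plate behind it, 52 in front. Grows as the rear goes down and the front up; 1.57 upright, stop 1.6. Stiff hinge: 2 to 4 N at the dot turns it, stays where left. Over an insert it gives springily, under 0.25 rad
- dot_3 (a point): the middle of the black rubber dot (16 mm across) on top of the third from the left cover, 24 mm behind its pin: the place to press. Moves with the cover; its x and y axes are those of the cover
- lip_3 (a point): the middle of the front edge (the end nearer the robot) of the third from the left cover, 52 mm in front of its pin, half-way through the 5 mm thickness. Moves with the cover on an arc about the pin. Pushed level while less than about 1 rad open, it may jam on the finger by friction: push along the arc, up and back, or first tip it further by the dot
- cover_4 (a joint): rightmost cover: green plate 92 by 44 by 5 mm; 0 rad closed (top 60 mm above the bench, case walls 2 mm lower). See-saw on a pin along the case's y, 6 mm behind the case's centre, 57.5 mm high: 40 mm of plate behind it, 52 in front. Grows as the rear goes down and the front up; 1.57 upright, stop 1.6. Stiff hinge: 2 to 4 N at the dot turns it, stays where left. Over an insert it gives springily, under 0.25 rad
- dot_4 (a point): the middle of the black rubber dot (16 mm across) on top of the rightmost cover, 24 mm behind its pin: the place to press. Moves with the cover; its x and y axes are those of the cover
- lip_4 (a point): the middle of the front edge (the end nearer the robot) of the rightmost cover, 52 mm in front of its pin, half-way through the 5 mm thickness. Moves with the cover on an arc about the pin. Pushed level while less than about 1 rad open, it may jam on the finger by friction: push along the arc, up and back, or first tip it further by the dot
- forceps: steel forceps lying in front of the case, 113 mm long, 10 mm high; origin under its centre; a bystander
- petri_lid: clear round dish lid, 65 mm across, 8 mm high, right of the case; origin under its centre; a bystander
- vent_box: small off-white vented specimen box, 38 mm cube, behind the case; origin under its centre; a bystander
Mind the look-alikes: they are no part of the job. There is more than one size of the case; the one meant has the size given above.

How it is judged:
On the way:
1. the cover of the empty bay is rocked: tipped past 0.3 rad (value of joint any of cover_1, cover_2, cover_3, cover_4 above 0.3 rad), for 0.1 s.
At the end, for the whole second after the job is handed in: the cover of the empty bay stands open, tipped past 1.25 rad (about 72 degrees), and all covers are at rest (value of joint any of cover_1, cover_2, cover_3, cover_4 above 1.25 rad and velocity of joint cover_1 between -0.1 and 0.1 rad/s and velocity of joint cover_2 between -0.1 and 0.1 rad/s and velocity of joint cover_3 between -0.1 and 0.1 rad/s and velocity of joint cover_4 between -0.1 and 0.1 rad/s); the robot touches nothing.
It fails at once if the case or a cover is pressed with more than 60 N (contact force between the fingers and case above 60 N).
It fails at once if a bystander is moved by more than 15 mm or lifted (distance of any of forceps, petri_lid, vent_box from where it was at the start of the episode above 0.015 m).
It also fails if it takes over 48 s, if anything falls off the work surface, if the arm or the gripper's body presses on something with over 40 N, if the wrist force passes 120 N, or if a joint passes its speed limit or range.

ROBOT

A 7-joint arm with a two-finger parallel gripper is mounted at the origin on a cart in front of the work surface, level with it; the furniture and walls round the work are solid. World frame = base frame: x ahead of the robot, y to its left, z up, the work surface at z = 0. Lengths are in m, angles in rad, forces in N, time in s.
With the tool pointing down it reaches from about 0.425 to 1.025 m from the base axis. Payload 3.6 kg.
Tool frame: the origin (TCP) lies at the very end of the fingers, on their centre line; the grasp point (between the pads) lies 19 mm behind it; z points along the fingers, y is the direction in which the jaws open and shut (so a half turn about z gives the same grasp; the last joint's range is limited). The gripper opens to 85 mm and grips with 20 to 120 N. Pads are 22 mm wide; open, the fingers measure 114 mm over their backs; the gripper's body (76 mm by 85 mm) begins 54 mm behind the grasp point. The pads swing forward as they close: fully open they stand 13 mm farther back than shut.
Start: joints at [-1.22, 0.591, 0.048, 1.609, -0.033, 0.943, -0.034], TCP at [0.312, 0.654, 0.231] pointing down, gripper open.
Joint ranges: [-2.69, 2.69], [-0.47, 2.24], [-1.27, 1.36], [0.19, 2.51], [-1.53, 4.68], [0.08, 2.07], [-3.09, 3.09]. Speed limits (rad/s): [2.57, 2.57, 3.14, 3.14, 3.14, 3.14, 3.14].

INTERFACE

Orientations are given as a rotation vector (axis times angle).
In Python, from bench import telemetry, viewer, workorder gives the robot as it stands.
- The arm moves only by the shell command python3 -m jog 'ROWS' [FORCE]. ROWS is JSON, a list that holds one entry, the list of rows, each a list of 5 numbers: the opening, from -1 (shut) to 1 (fully open), then the shift along the world's x, y, z in m, then the turn about the world's z in degrees. In form: [[[fingers, x, y, z, spin], ...]]. A call has 1 to 12 rows; each row is the pose to reach, as a shift and turn from the pose measured when the call began; what a row does not reach only later rows make up. A row lasts 1/8 s, in which the tool goes at most 62.5 mm and 10.7 degrees, less where a joint would pass 70% of its speed; a pose out of reach is approached as far as the arm can. A call with a gripper value outside its range is refused whole. The fingers move at their own pace and stop on an object; FORCE is the grip in N (left out, the last holds). Time passes only in rows, so rows that repeat a pose let the fingers close. It gives the time, the measured TCP pose, the force and the opening at its end, in the units of the state.
- telemetry.get_state(): the state, without advancing time (a new reading comes with each control period).
- viewer.grab_frame(name): name is "scene" or "top"; returns the picture (420x560x3 uint8, red, green, blue); there is no depth.
- viewer.camera_model(name): a dict with "fx", "fy", "cx", "cy" (pixels), "xyz" and "rotation" of the camera in the world. Camera axes: x right, y down, z forward; pixel columns grow to the right and rows downward; lengths in m; the calibration is good to about 2 mm. A picture is of the moment at which its call begins. camera_model takes no time and is no camera call.
- workorder.hand_in(): hands the job in, once; it reports no verdict.
The state is a dict: "time_s": time; "joint_pos": joint angles; "qd": joint speeds; "joint_efforts": joint torques, N m; "ee_pos": TCP position; "tool_rot": TCP orientation; "wrist_force": force on the tool from outside, world axes, zero at the start; "torque": the same for the moment, N m; "width": finger opening in m.
Only numpy, scipy, OpenCV 4.12 (cv2) and the standard library are available. Lean on these libraries where they do the work, as an engineer would, in place of code of your own. Each camera call takes 0.05 s, during which the arm holds its last target. There are 200 camera calls.

## Working session

There is one attempt and no reset: what is moved stays moved. The work goes in short steps, Python scripts to look and compute and a shell command to move; the robot and the scene stay as the last step left them, time stands still between calls to the robot, and variables do not carry over. Pictures are saved under pics/ and viewed, about 8 in all and at most 12, crops included, and the job is handed in when it is done.

```bash
mkdir -p pics
python3 - <<'E'
from bench import telemetry, viewer
import cv2,numpy as np
for n in("scene","top"):
    f=viewer.grab_frame(n); cv2.imwrite(f"pics/{n}0.png",f[:,:,::-1]); print(n,viewer.camera_model(n))
print(telemetry.get_state())
E
```

```text
scene {'fx': 504.8619319614892, 'fy': 504.8619319614892, 'cx': 277.1515387271565, 'cy': 209.30156637460766, 'xyz': array([-0.19251461, -0.79033762,  0.59441578]), 'rotation': array([-1.92397541,  1.10767569, -0.62209149])}
top {'fx': 430.53660335752187, 'fy': 430.53660335752187, 'cx': 277.45485270276976, 'cy': 198.10294820191208, 'xyz': array([ 0.35746007, -0.3824518 ,  1.00963489]), 'rotation': array([-2.1552747 ,  2.13227605, -0.15778562])}
{'time_s': 0.1, 'joint_pos': array([-1.21948194,  0.59206611,  0.04829103,  1.6096858 , -0.03332367,
        0.94273858, -0.03371911]), 'qd': array([-0.001895  , -0.00167175,  0.00053448, -0.00262317,  0.00165594,
       -0.00138477, -0.00123743]), 'joint_efforts': array([ 4.58836643e-03, -5.50001764e+01,  1.55281026e+00, -1.98825431e+01,
        9.64514154e-03,  3.78243247e-03,  9.64124013e-06]), 'ee_pos': array([0.31161396, 0.65377947, 0.23023007]), 'tool_rot': array([-0.69279475, -3.06386907,  0.00323511]), 'wrist_force': array([-0.33848226, -0.26177058,  0.27579738]), 'torque': array([-0.00083701,  0.03339642, -0.01568316]), 'width': 0.0855223322883781}
```

View pics/scene0.png

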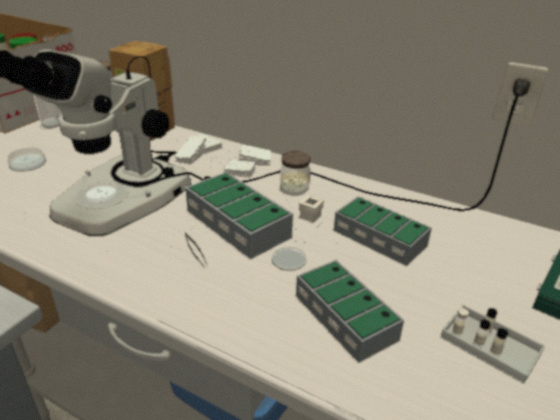

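View pics/top0.png

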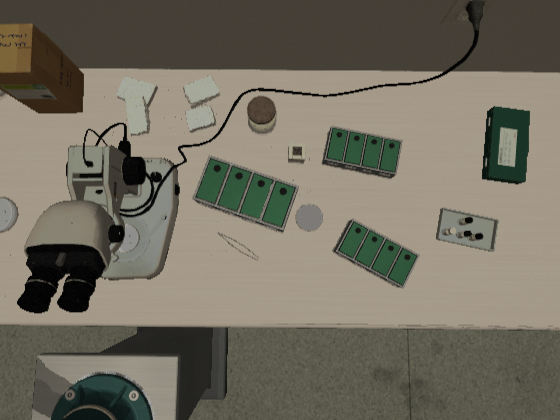

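The large case at about (245,193) in the top view is the candidate: the forceps are in front, the petri lid right and the vent box behind. The other two look smaller. I'll measure to confirm.

```bash
cat > h.py <<'E'
import cv2,numpy as np
from scipy.spatial.transform import Rotation as R
from bench import viewer,telemetry
def ray(n,uv,z):
    c=viewer.camera_model(n); d=R.from_rotvec(c['rotation']).apply([(uv[0]-c['cx'])/c['fx'],(uv[1]-c['cy'])/c['fy'],1])
    p=np.array(c['xyz']); return p+d*(z-p[2])/d[2]
def proj(n,P):
    c=viewer.camera_model(n); q=R.from_rotvec(c['rotation']).inv().apply(np.array(P)-c['xyz'])
    return q[...,:2]/q[...,2:]*c['fx']+[c['cx'],c['cy']]
E
python3 - <<'E'
from h import *
f=cv2.imread('pics/top0.png').astype(int)
b,g,r=f[...,0],f[...,1],f[...,2]
m=((g-r>25)&(g-b>10)).astype(np.uint8)
m[:,430:]=0; m[300:]=0
cs,_=cv2.findContours(m,cv2.RETR_EXTERNAL,cv2.CHAIN_APPROX_NONE)
for c in cs:
    if cv2.contourArea(c)<150: continue
    (u,v),_,_=cv2.minAreaRect(c)
    h=np.array([ray('top',p[0],.06)[:2] for p in c],np.float32)
    rc=cv2.minAreaRect(h); 
    # dot: dark pixels inside hull
    k=np.zeros_like(m); cv2.fillPoly(k,[cv2.convexHull(c)],1); k=cv2.erode(k,np.ones((3,3)))
    ys,xs=np.where((k>0)&(g<55)); 
    d=ray('top',(xs.mean(),ys.mean()),.06)[:2] if len(xs) else None
    print(np.round([u,v],1),'ctr',np.round(rc[0],4),'size',np.round(rc[1],4),round(rc[2],1),'dot',d,len(xs))
E
```

```text
[402.1 266.3] ctr [ 0.352  -0.6535] size [0.0316 0.0696] 61.7 dot [ 0.372523   -0.66464955] 24
[385.5 257.5] ctr [ 0.3712 -0.6181] size [0.0318 0.0698] 62.0 dot [ 0.39171143 -0.6295628 ] 23
[369.1 248.3] ctr [ 0.3902 -0.5824] size [0.032  0.0697] 62.4 dot [ 0.41061553 -0.59368811] 21
[352.7 239.4] ctr [ 0.4095 -0.5471] size [0.0329 0.0702] 61.4 dot [ 0.43002494 -0.55820444] 24
[278.3 203.6] ctr [ 0.4872 -0.3825] size [0.0428 0.0904] 71.5 dot [ 0.51578979 -0.39215033] 39
[256.1 195.9] ctr [ 0.504  -0.3328] size [0.0428 0.0907] 71.4 dot [ 0.53291413 -0.34277848] 38
[234.  188.2] ctr [ 0.5209 -0.2832] size [0.0428 0.0904] 71.3 dot [ 0.54984887 -0.29247987] 37
[212.2 180.5] ctr [ 0.5377 -0.2335] size [0.0428 0.0902] 71.1 dot [ 0.56687966 -0.24308752] 38
[389.5 155.1] ctr [ 0.6006 -0.6329] size [0.0323 0.0697] 78.6 dot [ 0.62388553 -0.63764781] 23
[371.9 151.5] ctr [ 0.6086 -0.5932] size [0.0326 0.0695] 78.7 dot [ 0.63225525 -0.59797687] 24
[354.3 147.8] ctr [ 0.6166 -0.5537] size [0.0324 0.0695] 78.3 dot [ 0.6401025  -0.55845618] 22
[336.9 144.1] ctr [ 0.6249 -0.5142] size [0.0323 0.0696] 78.4 dot [ 0.64811947 -0.51888235] 21
```

```bash
python3 - <<'E'
from h import *
def tri(us,ut):
    o=[];d=[]
    for n,u in(('scene',us),('top',ut)):
        c=np.array(viewer.camera_model(n)['xyz']);v=ray(n,u,0)-c;o.append(c);d.append(v/np.linalg.norm(v))
    A=np.stack([d[0],-d[1]],1);s=np.linalg.lstsq(A,o[1]-o[0],rcond=None)[0]
    p,q=o[0]+d[0]*s[0],o[1]+d[1]*s[1];return np.round((p+q)/2,3),round(np.linalg.norm(p-q),3)
print('eyeR',tri((70,80),(78,300)))
print('eyeL',tri((10,62),(38,295)))
print('knob near',tri((155,123),(117,233)))
print('knob back',tri((155,123),(134,170)))
print('post top',tri((133,78),(92,152)))
print('cable',tri((138,58),(98,127)))
print('head top', tri((85,55),(70,210)))
for k in[(28,300),(30,225),(110,205),(68,148),(145,148),(180,165),(170,275)]: print(k,[np.round(ray('top',k,z)[:2],3) for z in(0,.3)])
E
python3 - <<'E'
import cv2
f=cv2.imread('pics/scene0.png')[0:250,0:320]
cv2.imwrite('pics/sc.png',cv2.resize(f,None,fx=2.4,fy=2.4,interpolation=3))
E
```

```text
eyeR (array([ 0.316, -0.097,  0.327]), np.float64(0.057))
eyeL (array([ 0.305, -0.017,  0.337]), np.float64(0.001))
knob near (array([ 0.435, -0.128,  0.218]), np.float64(0.096))
knob back (array([ 0.539, -0.092,  0.161]), np.float64(0.001))
post top (array([ 0.552, -0.039,  0.244]), np.float64(0.006))
cable (array([ 0.579, -0.051,  0.279]), np.float64(0.032))
head top (array([ 0.436, -0.045,  0.32 ]), np.float64(0.005))
(28, 300) [array([0.266, 0.189]), array([0.293, 0.019])]
(30, 225) [array([0.438, 0.2  ]), array([0.414, 0.027])]
(110, 205) [array([0.487, 0.016]), array([ 0.449, -0.103])]
(68, 148) [array([0.625, 0.127]), array([ 0.546, -0.025])]
(145, 148) [array([ 0.627, -0.059]), array([ 0.547, -0.155])]
(180, 165) [array([ 0.586, -0.146]), array([ 0.518, -0.216])]
(170, 275) [array([ 0.326, -0.134]), array([ 0.335, -0.208])]
```

View pics/sc.png

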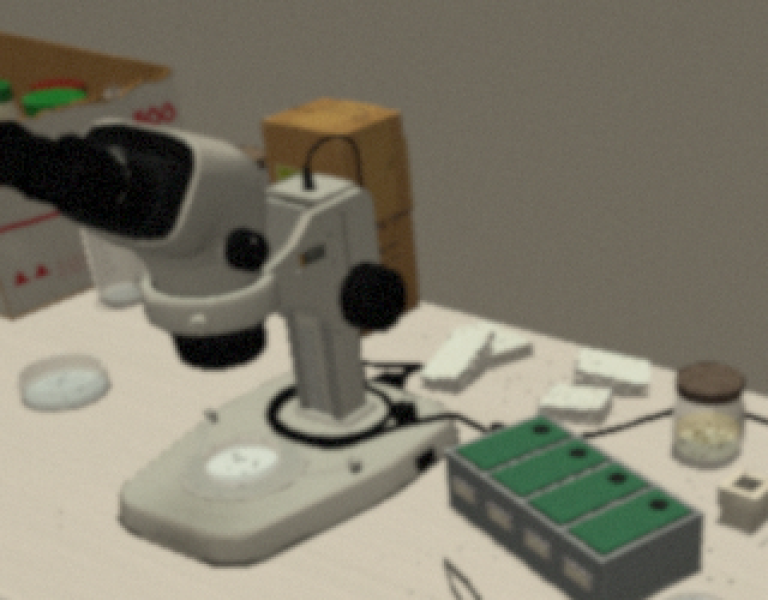

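```bash
python3 -m jog '[[[-1,0,0,0.06,0],[-1,0,0,0.12,0],[-1,0,0,0.18,0],[-1,0,0,0.24,0],[-1,0,0,0.30,0],[-1,0.03,-0.03,0.33,0],[-1,0.05,-0.08,0.33,1],[-1,0.08,-0.13,0.33,2],[-1,0.10,-0.18,0.33,3],[-1,0.12,-0.23,0.33,4],[-1,0.14,-0.28,0.33,5],[-1,0.16,-0.33,0.33,7]]]' 20
```

```text
time_s: 1.6
ee_pos: [0.4719, 0.3218, 0.5597]
tool_rot: [-0.503, -3.1, 0.004]
wrist_force: [0.3, 0.6, 0.6]
width: 0.0
```

```bash
python3 -m jog '[[[-1,0.02,-0.05,0,0],[-1,0.03,-0.10,0,0],[-1,0.04,-0.15,0,0],[-1,0.05,-0.20,0,0],[-1,0.06,-0.25,0,0],[-1,0.07,-0.30,0,0],[-1,0.08,-0.35,0,0],[-1,0.085,-0.40,0,0],[-1,0.09,-0.45,0,0],[-1,0.095,-0.50,0,0],[-1,0.095,-0.55,0,0],[-1,0.095,-0.565,0,0]]]'
```

```text
time_s: 3.1
ee_pos: [0.5652, -0.2473, 0.5591]
tool_rot: [-0.513, -3.097, 0.007]
wrist_force: [0.5, -0.2, -0.3]
width: -0.0001
```

```bash
python3 -m jog '[[[-1,0,-0.003,-0.06,0],[-1,0,-0.003,-0.12,0],[-1,0,-0.003,-0.18,0],[-1,0,-0.003,-0.24,0],[-1,0,-0.003,-0.30,0],[-1,0,-0.003,-0.36,0],[-1,0,-0.003,-0.41,0],[-1,0,-0.003,-0.445,0],[-1,0,-0.003,-0.46,0],[-1,0,-0.003,-0.46,0]]]'
python3 - <<'E'
from h import *
for n in("scene","top"): cv2.imwrite(f"pics/{n}1.png",viewer.grab_frame(n)[:,:,::-1])
a=cv2.imread('pics/scene1.png')[90:290,120:360];b=cv2.imread('pics/top1.png')[100:300,140:380]
cv2.imwrite('pics/c1.png',cv2.resize(np.vstack([a,b]),None,fx=1.5,fy=1.5,interpolation=3))
print(telemetry.get_state())
E
```

```text
time_s: 4.35
ee_pos: [0.5652, -0.2496, 0.0986]
tool_rot: [-0.511, -3.096, 0.006]
wrist_force: [0.7, 0.6, -0.7]
width: -0.0001
{'time_s': 4.45, 'joint_pos': array([ 0.08759809,  0.65930742,  0.36825718,  1.95442364, -0.39438719,
        0.59659159,  1.95795608]), 'qd': array([-0.00152573, -0.01240285,  0.00775468, -0.00573341,  0.00072095,
       -0.0005933 ,  0.00258789]), 'joint_efforts': array([-7.29623367e-02, -4.81953871e+01,  5.69547325e+00, -1.23528045e+01,
        1.05042211e-02,  2.70068832e-02, -3.94406416e-04]), 'ee_pos': array([ 0.56634924, -0.25064867,  0.1004347 ]), 'tool_rot': array([ 0.51261727,  3.09946079, -0.00766083]), 'wrist_force': array([ 0.76930625, -0.23828529, -0.10360922]), 'torque': array([ 0.03941766, -0.03364581,  0.01323226]), 'width': -8.37872834789634e-05}
```

View pics/c1.png

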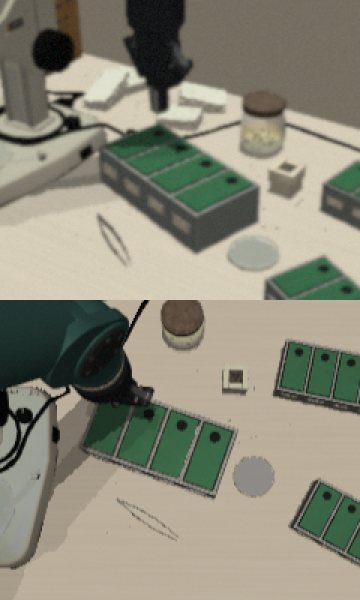

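```bash
python3 -m jog '[[[-1,0,0.007,-0.02,0],[-1,0,0.007,-0.034,0],[-1,0,0.007,-0.040,0],[-1,0,0.007,-0.042,0],[-1,0,0.007,-0.043,0],[-1,0,0.007,-0.043,0]]]'; python3 -m jog '[[[-1,0,0,-0.0015,0],[-1,0,0,-0.003,0],[-1,0,0,-0.003,0]]]'
```

```text
time_s: 5.2
ee_pos: [0.5667, -0.244, 0.0591]
tool_rot: [0.513, 3.098, -0.006]
wrist_force: [-2.5, 1.9, 8.9]
width: 0.0003
time_s: 5.58
ee_pos: [0.5668, -0.244, 0.0587]
tool_rot: [0.514, 3.098, -0.004]
wrist_force: [-3.4, 2.0, 13.8]
width: 0.0
```

Cover 1 resists (14 N with almost no give), so it is packed. Cover 2 next.

```bash
python3 -m jog '[[[-1,0,0,0.02,0],[-1,-0.009,-0.025,0.025,0],[-1,-0.017,-0.05,0.02,0],[-1,-0.017,-0.05,0.01,0],[-1,-0.017,-0.05,0.003,0],[-1,-0.017,-0.05,0,0],[-1,-0.017,-0.05,-0.002,0],[-1,-0.017,-0.05,-0.003,0],[-1,-0.017,-0.05,-0.003,0]]]'
```

```text
time_s: 6.7
ee_pos: [0.5502, -0.2927, 0.0582]
tool_rot: [0.512, 3.098, -0.0]
wrist_force: [-5.2, 2.0, 21.0]
width: -0.0002
```

```bash
python3 -m jog '[[[-1,0,0,0.02,0],[-1,-0.009,-0.025,0.025,0],[-1,-0.017,-0.05,0.02,0],[-1,-0.017,-0.05,0.01,0],[-1,-0.017,-0.05,0.003,0],[-1,-0.017,-0.05,0,0],[-1,-0.017,-0.05,-0.0015,0],[-1,-0.017,-0.05,-0.0015,0]]]'
```

```text
time_s: 7.7
ee_pos: [0.5336, -0.3419, 0.0566]
tool_rot: [0.51, 3.098, 0.0]
wrist_force: [-0.4, -0.3, 0.4]
width: -0.0
```

```bash
python3 -m jog '[[[-1,0,0,-0.002,0],[-1,0,0,-0.004,0],[-1,0,0,-0.006,0],[-1,0,0,-0.006,0]]]'
```

```text
time_s: 8.2
ee_pos: [0.5339, -0.3423, 0.0505]
tool_rot: [0.51, 3.098, -0.001]
wrist_force: [-0.3, -0.6, 1.8]
width: 0.0001
```

Cover 3 rocks. I'll press deeper and take a look.

```bash
python3 -m jog '[[[-1,0,0,-0.003,0],[-1,0,0,-0.006,0],[-1,0,0,-0.009,0],[-1,0,0,-0.012,0],[-1,0,0,-0.012,0]]]'
python3 - <<'E'
from h import *
for n in("scene","top"): cv2.imwrite(f"pics/{n}2.png",viewer.grab_frame(n)[:,:,::-1])
a=cv2.imread('pics/scene2.png')[130:290,170:330];b=cv2.imread('pics/top2.png')[130:290,170:330]
cv2.imwrite('pics/c2.png',cv2.resize(np.hstack([a,b]),None,fx=2.5,fy=2.5,interpolation=3))
E
```

```text
time_s: 8.82
ee_pos: [0.5339, -0.3423, 0.038]
tool_rot: [0.51, 3.098, -0.001]
wrist_force: [1.2, -1.3, 0.4]
width: -0.0004
```

View pics/c2.png

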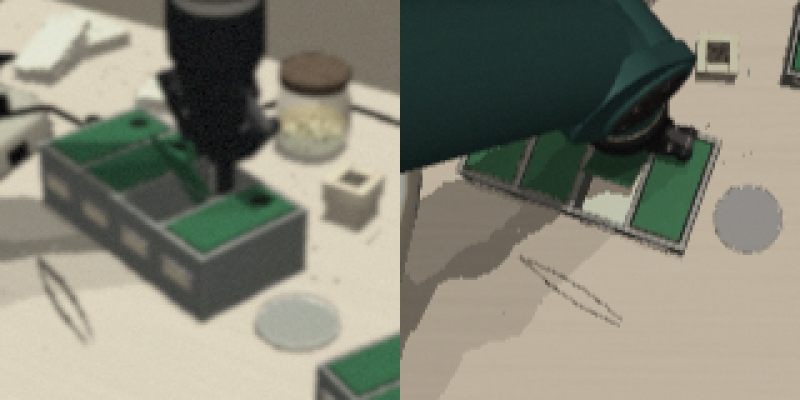

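```bash
python3 -m jog '[[[-1,0,0,0.03,0],[-1,0,0,0.07,0],[-1,0,0,0.11,0],[-1,-0.02,0.007,0.11,0],[-1,-0.05,0.017,0.11,0],[-1,-0.085,0.028,0.11,0],[-1,-0.085,0.028,0.11,0],[-1,-0.085,0.028,0.08,0],[-1,-0.085,0.028,0.047,0],[-1,-0.085,0.028,0.047,0]]]'
python3 - <<'E'
from h import *
for n in("scene","top"): cv2.imwrite(f"pics/{n}3.png",viewer.grab_frame(n)[:,:,::-1])
a=cv2.imread('pics/scene3.png')[130:290,170:330];b=cv2.imread('pics/top3.png')[130:290,170:330]
cv2.imwrite('pics/c3.png',cv2.resize(np.hstack([a,b]),None,fx=2.5,fy=2.5,interpolation=3))
E
```

```text
time_s: 10.18
ee_pos: [0.4475, -0.3129, 0.0831]
tool_rot: [-0.509, -3.097, -0.003]
wrist_force: [0.1, 0.1, 0.1]
width: -0.0001
```

View pics/c3.png

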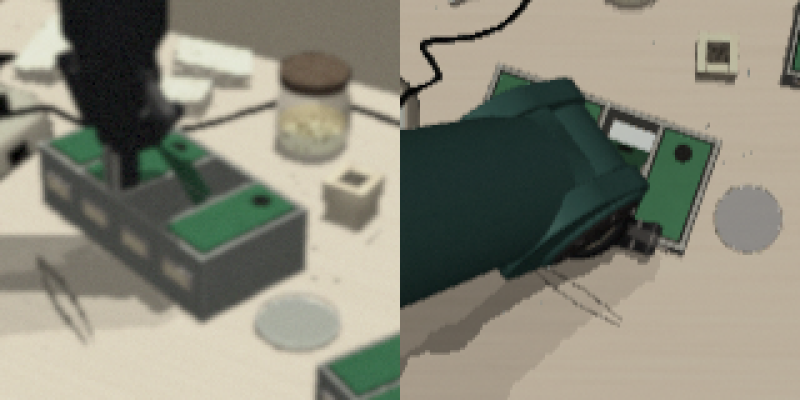

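```bash
python3 -m jog '[[[-1,0.009,-0.003,0,0],[-1,0.019,-0.006,0,0],[-1,0.024,-0.008,0.003,0],[-1,0.028,-0.0095,0.006,0],[-1,0.032,-0.011,0.008,0],[-1,0.036,-0.012,0.009,0]]]'; python3 -m jog '[[[-1,0.003,-0.001,0.001,0],[-1,0.006,-0.002,0.001,0],[-1,0.009,-0.003,0.001,0],[-1,0.009,-0.003,0.001,0]]]'
python3 - <<'E'
from h import *
for n in("scene","top"): cv2.imwrite(f"pics/{n}4.png",viewer.grab_frame(n)[:,:,::-1])
a=cv2.imread('pics/scene4.png')[130:290,170:330];b=cv2.imread('pics/top4.png')[130:290,170:330]
cv2.imwrite('pics/c4.png',cv2.resize(np.hstack([a,b]),None,fx=2.5,fy=2.5,interpolation=3))
E
```

```text
time_s: 11.02
ee_pos: [0.4846, -0.3264, 0.0944]
tool_rot: [0.511, 3.099, -0.0]
wrist_force: [-0.2, 0.8, 1.1]
width: 0.0004
time_s: 11.52
ee_pos: [0.4943, -0.3297, 0.0955]
tool_rot: [0.51, 3.098, -0.001]
wrist_force: [0.3, 0.5, -0.1]
width: -0.0003
```

View pics/c4.png

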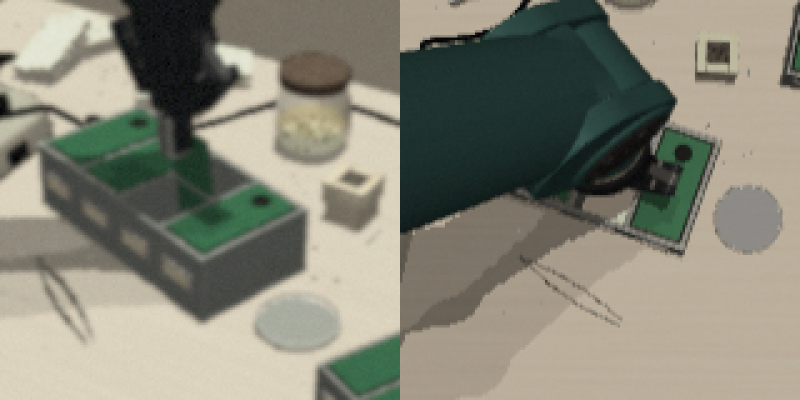

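```bash
python3 -m jog '[[[-1,0.0015,-0.0005,0,0],[-1,0.003,-0.001,0,0],[-1,0.003,-0.001,0,0]]]'; python3 -m jog '[[[-1,-0.01,0.003,0,0],[-1,-0.04,0.013,0,0],[-1,-0.08,0.027,0.02,0],[-1,-0.08,0.027,0.08,0],[-1,-0.08,0.027,0.14,0],[-1,-0.08,0.027,0.20,0],[-1,-0.08,0.027,0.26,0],[-1,-0.08,0.08,0.32,0],[-1,-0.08,0.14,0.36,0],[-1,-0.08,0.14,0.36,0]]]'
python3 - <<'E'
from h import *
for n in("scene","top"): cv2.imwrite(f"pics/{n}5.png",viewer.grab_frame(n)[:,:,::-1])
a=cv2.imread('pics/scene5.png')[130:290,170:330];b=cv2.imread('pics/top5.png')[130:290,170:330]
# predicted lip (green) corners for angles
ctr=np.array([.504,-.3328]);bk=np.array([.9485,-.3168]);yy=np.array([.3168,.9485])
v=np.hstack([a,b]);v=cv2.resize(v,None,fx=2.5,fy=2.5,interpolation=3)
for th,col in((1.25,(0,0,255)),(1.57,(255,0,0))):
  for s in(-.022,.022):
    P=[*(ctr+bk*(.006-.052*np.cos(th))+yy*s),.0575+.052*np.sin(th)]
    for n,o in(('scene',0),('top',400)):
      u=(proj(n,P)-[170,130])*2.5; cv2.circle(v,(int(u[0]+o),int(u[1])),3,col,-1)
cv2.imwrite('pics/c5.png',v)
E
```

```text
time_s: 12.0
ee_pos: [0.4972, -0.3306, 0.0954]
tool_rot: [0.51, 3.098, -0.001]
wrist_force: [-1.0, 0.0, -0.5]
width: -0.0
time_s: 13.25
ee_pos: [0.4173, -0.1882, 0.4575]
tool_rot: [0.504, 3.095, 0.002]
wrist_force: [0.1, -0.6, -1.3]
width: -0.0002
```

View pics/c5.png

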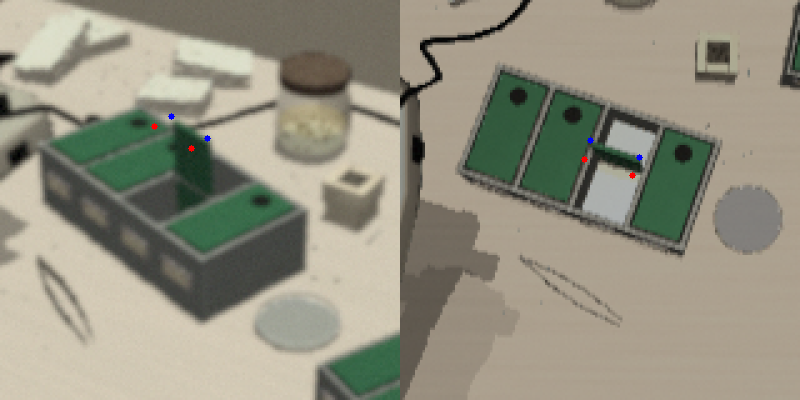

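Cover 3's top edge lies near the blue upright markers in both views and clear of the red 1.25 rad ones. The forceps, petri lid and vent box have not moved, and the arm is clear, so I'm handing in.

```bash
python3 -c "
from bench import workorder;print(workorder.hand_in())"
```

```text
the job is handed in; nothing more can be done
None
```

The empty bay was under cover 3 (third from the left), and its cover now stands open, at roughly 1.45–1.5 rad against the 1.25 rad needed. The job was handed in at about 13 s of the 48 s allowed, and hand-in reported no verdict.

- **Finding it:** I pressed the dots with the fingers shut. Covers 1 and 2 resisted with almost no give, at 14 N and 21 N. Cover 3 gave way at under 2 N. I did not press cover 4.
- **Opening it:** I tipped cover 3 by its dot to about 1 rad, then pushed its front end up and back.
- **Last check:** After backing the arm off, I compared both camera views with the predicted position of the cover's front edge. It lay close to the upright markers and past the 1.25 rad ones. The angle is judged by eye from those pictures; I had no direct reading of the joint.
- **Surroundings:** The forceps, petri lid and vent box look unmoved in the same pictures. The highest wrist force I read, at the end of a move, was about 22 N. No check failed or disagreed.

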